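Close the sample case and hold its cam lock level

TASK

Lift the black lid off the rubber mat by its bar handle and set it down gently, square on the open sample case so that it seats flush all round; do not drop it on. Then let go of the lid and, with the gripper's fingers, press the sprung chrome lock lever on the side of the case down until it is level, not well past level, and keep it there: the program finishes while still holding the lever level. Leave everything else on the cabinet top where it is.

Things in the scene. Friction and masses are not known exactly. Their poses are not given: they have to be found in the camera images.
- case: fixed black open-topped sample case, 120 mm (x) by 150 mm (y), rim 55 mm above the cabinet top, walls 6 mm (mouth 108 x 138 mm); contents below 27 mm. Origin at the centre of its underside. The chrome lock lever is in the middle of its -y side between two dark cheeks (32 mm wide over both, standing 31.5 mm out, 51 mm high). Yaw within 0.35 rad of zero
- lid: loose black lid, 0.2 to 0.45 kg, lying right side up on the mat. Origin at the centre of its underside. Stepped plug 96 x 126 mm (x by y) from z 0 to 4 mm, 102 x 132 mm from z 4 to 10 mm: 3 mm to spare each side in the mouth; above it the plate 124 x 154 mm, z 10 to 18 mm, that rests on the rim. Seated, its origin is 45 mm above the case's, axes along the case's, either way round
- lid_handle (a point): top centre of the aluminium bar handle on the lid: bar 60 mm long along the lid's x, 16 mm wide along its y, over the lid's centre, from 18 to 52 mm above the lid's origin (this point at 52 mm)
- mat: fixed grey rubber mat block, 150 mm (x) by 180 mm (y), 12 mm thick, origin at the centre of its underside; the lid lies on it
- cam_lever (a joint): angle of the chrome lock lever, rad: 0 at rest (handle end raised 0.6 rad above level), 0.6 when level, 0.95 at its lower stop; grows as the handle end is pressed down. A spring returns it to 0; at the pad it takes about 4 N to start and 8 N when level
- lever_pad (a point): point on the top face of the lever's pad, 75 mm from the hinge; moves with the lever. Pad 28 mm wide along the case's x, reaching 58 to 102 mm from the hinge. With the lever level this point is 50 mm above the cabinet top and 165 mm from the case's origin along the case's -y. y axis: along the lever to the hinge; z axis: out of the top face
- lever_hinge (a point): fixed point on the hinge line of the lever, which runs along the case's x: 90 mm from the case's origin along its -y, 45 mm above the cabinet top
- tweezer: stainless tweezer, 146 x 12 x 8 mm, lying flat along its own x; origin at the middle of its underside; leave alone
- cup: clear polycarbonate stone cup, 50 mm wide, 40 mm high, standing; origin at the centre of its underside; leave alone
- probe: matte graphite pencil-sized probe, 148 mm long, 8 mm thick, lying along its own x; origin at the middle of its underside; leave alone
- loupe: folded steel loupe, 26 mm wide, 59 mm long, 18 mm high; origin under the centre of the lens; leave alone
- pocket_scale: flat grey pocket scale, 80 x 125 x 21 mm; origin at the centre of its underside; leave alone
- sort_tray: low white sorting tray, 100 x 75 x 18 mm; origin at the centre of its underside; leave alone
- jar: small glass jar with a steel cap, 44 mm wide, 55 mm high; origin at the centre of its underside; leave alone

How it is judged:
By the outcome, as a careful person would: the job done as asked, in the order asked, and still so for the second after the job is handed in, while the arm keeps its last pose, push and grip.
It also fails if it takes over 54 s, if anything falls off the work surface, if the arm or the gripper's body presses on something with over 40 N, if the wrist force passes 120 N, or if a joint passes its speed limit or range.

ROBOT

A 6-joint arm with a two-finger parallel gripper is mounted at the origin on the work surface. World frame = base frame: x ahead of the robot, y to its left, z up, the work surface at z = 0. Lengths are in mm, angles in degrees, forces in N, time in s.
With the tool pointing down it reaches from about 350 to 850 mm from the base axis. Payload 8.1 kg.
Tool frame: the origin (TCP) lies midway between the tips of the shut fingers; the grasp point (between the pads) lies 19 mm behind it; x points along the fingers, y is the direction in which the jaws open and shut, and the axes are right-handed (so a half turn about x gives the same grasp; the last joint's range is limited). The gripper opens to 85 mm and grips with 20 to 120 N. Pads are 22 mm wide; open, the fingers measure 114 mm over their backs; the gripper's body (76 mm by 85 mm) begins 54 mm behind the grasp point. The pads swing forward as they close: fully open they stand 13 mm farther back than shut.
Start: joints at [-73.018, 7.471, 85.268, -0, 87.261, -4.893], TCP at [223.575, -556.794, 206.692] pointing down, gripper open.
Joint ranges: [-169.43, 169.43], [-51.17, 129.36], [1.28, 143.12], [-76.62, 256.62], [0, 156.53], [-152.29, 152.29]. Speed limits (degrees/s): [136.94, 136.94, 159.86, 180, 180, 180].

INTERFACE

Orientations are given as [roll, pitch, yaw] about the fixed x, y, z axes, in that order (R = Rz(yaw) Ry(pitch) Rx(roll)).
In Python, from bench import r gives the robot as it stands.
- The arm moves only by the tool move_arm, never from a script. Its argument "deltas" is a list of rows, each a list of 2 entries, a list of its own where there are three numbers: the shift along the tool's x, y, z in mm, then the turn about the tool's x in degrees. A call has 1 to 12 rows; each row is the pose to reach, as a shift and turn from the pose measured when the call began, along the tool's axes at that moment; what a row does not reach only later rows make up. A row lasts 1/8 s, in which the tool goes at most 62.5 mm and 10.7 degrees, less where a joint would pass 70% of its speed; a pose out of reach is approached as far as the arm can. A call with a gripper value outside its range is refused whole. "jaw" is the opening, from -1 (shut) to 1 (fully open), set as the call begins (left out, the last holds). The fingers move at their own pace and stop on an object; "squeeze" is the grip in N (left out, the last holds). Time passes only in rows, so rows that repeat a pose let the fingers close. It gives the time, the measured TCP pose, the force and the opening at its end, in the units of the state.
- r.sense(): the state, without advancing time (a new reading comes with each control period).
- r.snapshot(name): name is "scene" or "top" or "wrist"; returns (picture, depth): 480x640x3 uint8, red, green, blue; 480x640 float32, mm along the optical axis (not along the pixel's ray), 0 where there is no reading.
- r.get_calibration(name): a dict with "fovy" (degrees; the focal length in pixels is half the picture's height over the tangent of half this angle, whatever the lens; pixels are square), "cx", "cy" (the principal point, pixels), "position" and "attitude" of the camera in the world; the wrist camera has in their place "tool_from_camera" (4x4, takes a point from camera to tool coordinates, whose origin is the TCP and whose axes are the tool frame's). Camera axes: x right, y down, z forward; pixel columns grow to the right and rows downward; lengths in mm; the calibration is good to about 2 mm. A picture is of the moment at which its call begins: read the wrist's pose just before it. get_calibration takes no time and is no camera call.
- r.hand_in(): hands the job in, once; it reports no verdict.
The state is a dict: "time": time; "joint_pos": joint angles; "qd": joint speeds; "joint_efforts": joint torques, N m; "tool_pos": TCP position; "tcp_rot": TCP orientation; "ft_force": force on the tool from outside, world axes, zero at the start; "wrist_torque": the same for the moment, N m; "finger_gap": finger opening in mm.
Only numpy, scipy, OpenCV 4.12 (cv2) and the standard library are available. Lean on these libraries where they do the work, as an engineer would, in place of code of your own. Each camera call takes 0.05 s, during which the arm holds its last target. There are 200 camera calls.

## Working session

There is one attempt and no reset: what is moved stays moved. The work goes in short steps, Python scripts to look and compute and a tool call to move; the robot and the scene stay as the last step left them, time stands still between calls to the robot, and variables do not carry over. Pictures are saved under pics/ and viewed, about 8 in all and at most 12, crops included, and the job is handed in when it is done.

Besides the shell and the picture viewer there is one more tool, called after ">>>" by a JSON object that holds its "api" and its "payload". move_arm: Moves the arm, as the interface text tells. Its arguments: {"type":"object","properties":{"deltas":{"type":"array","items":{"type":"array"}},"jaw":{"type":"number"},"squeeze":{"type":"number"}},"required":["deltas"]}

```bash
ls; mkdir -p pics; cat > h.py <<'E'
import numpy as np, cv2
from scipy.spatial.transform import Rotation as R
from bench import r
def K(c): 
    f=240/np.tan(np.radians(c["fovy"])/2); return f,c["cx"],c["cy"]
def T_tool(s):
    T=np.eye(4);T[:3,:3]=R.from_euler('xyz',s["tcp_rot"],degrees=True).as_matrix();T[:3,3]=s["tool_pos"];return T
def shot(name):
    s=r.sense();c=r.get_calibration(name);p,d=r.snapshot(name)
    if name=="wrist": T=T_tool(s)@np.array(c["tool_from_camera"])
    else:
        T=np.eye(4);a=np.array(c["attitude"]);T[:3,:3]=a if a.shape==(3,3) else R.from_euler('xyz',a,degrees=True).as_matrix();T[:3,3]=c["position"]
    f,cx,cy=K(c);v,u=np.mgrid[:480,:640]
    P=np.stack([(u-cx)/f*d,(v-cy)/f*d,d],-1)@T[:3,:3].T+T[:3,3]
    P[d==0]=np.nan
    return p,d,P,T
def save(n,p): cv2.imwrite(f"pics/{n}.png",p[...,::-1])
E
python3 - <<'E'
from h import *
print(r.sense())
for n in("top","scene","wrist"):
    print(n,r.get_calibration(n)); p,d,P,T=shot(n);save(n+"0",p);np.savez(n+"0",p=p,P=P,T=T)
a=np.load("top0.npz")
E
```

```text
pics
{'time': 0.0, 'joint_pos': array([-7.30177223e+01,  7.51502719e+00,  8.53289687e+01, -2.14924110e-04,
        8.72596532e+01, -4.89292487e+00]), 'qd': array([-0.0223586 ,  0.00296618,  0.07150729, -0.09954522,  0.00112783,
       -0.00450277]), 'joint_efforts': array([ 2.05558623e-03, -5.69397962e+01, -5.00549948e+01, -7.08329276e-05,
        1.51605962e-02, -7.40623545e-05]), 'tool_pos': array([ 223.40274571, -556.23474663,  205.64826956]), 'tcp_rot': array([-94.77426426,  89.89635067, 107.10094874]), 'ft_force': array([ 1.45292853,  0.23005333, -0.01325823]), 'wrist_torque': array([-0.009612  ,  0.02778869, -0.01600968]), 'finger_gap': 85.80267056393328}
top {'fovy': 53.00264840329197, 'cx': 324.2332694544741, 'cy': 247.33840440944817, 'position': array([ 388.91896611,   60.38436389, 1080.68406582]), 'attitude': array([-170.23820443,   -1.67582008,  -89.64596883])}
scene {'fovy': 57.45278336963113, 'cx': 321.85185574861583, 'cy': 247.2866955377377, 'position': array([ 931.97969396, -454.20161772,  623.48366845]), 'attitude': array([-1.31005619e+02, -1.92692894e-02,  3.70013874e+01])}
wrist {'fovy': 59.07098180184542, 'cx': 324.46441907910315, 'cy': 241.4629086971448, 'tool_from_camera': array([[-1.44194260e-04, -2.85687766e-01,  9.58322743e-01,
        -1.68431712e+02],
       [ 9.99999908e-01, -4.29425580e-04,  2.24481915e-05,
        -4.45846156e-02],
       [ 4.05115126e-04,  9.58322658e-01,  2.85687801e-01,
        -7.30428779e+01],
       [ 0.00000000e+00,  0.00000000e+00,  0.00000000e+00,
         1.00000000e+00]])}
```

View pics/top0.png

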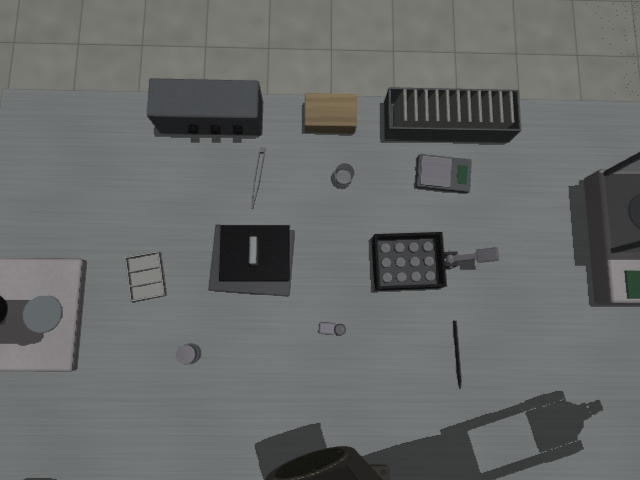

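View pics/scene0.png

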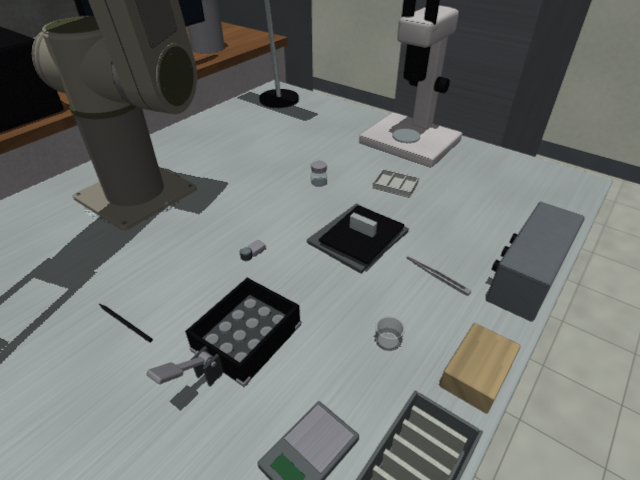

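The top view shows the lid on the mat, with its handle at (253,250). The case is at (408,262) and the lever pad at (487,255). Next I'll measure them from depth.

```bash
cat >> h.py <<'E'
def rect(P,box,z0,z1):
    u0,v0,u1,v1=box;Q=P[v0:v1,u0:u1].reshape(-1,3);Q=Q[(Q[:,2]>z0)&(Q[:,2]<z1)]
    (c,s,a)=cv2.minAreaRect(Q[:,:2].astype(np.float32));return len(Q),np.round(c,1),np.round(s,1),round(a,2),np.round(np.median(Q[:,2]),1)
E
python3 - <<'E'
from h import *
a=np.load("top0.npz");P=a["P"]
print("table z",np.nanmedian(P[300:330,500:560,2]))
print("lid",rect(P,(200,210,310,310),25,38));print("handle",rect(P,(235,225,275,275),55,75))
print("case rim",rect(P,(355,220,445,300),48,62))
print("pad",rect(P,(474,240,510,275),40,130))
s=np.load("scene0.npz");P=s["P"]
print("lid",rect(P,(300,195,415,280),25,38));print("handle",rect(P,(340,205,385,240),55,75))
print("case rim",rect(P,(180,270,305,385),51,62))
print("pad",rect(P,(140,350,190,390),40,130)); print("table",np.nanmedian(P[350:400,60:100,2]))
E
```

```text
table z -1.0122795691172541
lid (3542, array([557.6, 185. ]), array([123.6, 153.7]), 0.63, np.float64(28.7))
handle (209, array([557.8, 184.9]), array([16.2, 60.2]), 89.88, np.float64(62.1))
case rim (720, array([ 540.9, -155.3]), array([120.6, 151.4]), 2.65, np.float64(53.5))
pad (305, array([ 547.6, -308.3]), array([28.1, 43.1]), 2.12, np.float64(93.5))
lid (2297, array([557.7, 185.4]), array([125.2, 155.3]), 0.67, np.float64(29.2))
handle (200, array([557.7, 184.9]), array([60.4, 18.4]), 2.69, np.float64(62.3))
case rim (1253, array([ 541.6, -175.9]), array([121.8, 197.1]), 2.71, np.float64(53.6))
pad (599, array([ 547.6, -297.7]), array([29.3, 62.9]), 2.41, np.float64(92.7))
table -1.5572717227788075
```

```bash
cat >> h.py <<'E'
def go(x,y,z,yaw=None):
    """tool-frame shift and turn to world TCP target; yaw = world heading of jaw axis (mod 180)"""
    s=r.sense();T=T_tool(s);d=T[:3,:3].T@(np.array([x,y,z])-T[:3,3]);h=np.degrees(np.arctan2(T[1,1],T[0,1]))
    t=None
    if yaw is not None: t=-((yaw-h+90)%180-90)   # tool x is down
    print("tcp",np.round(s["tool_pos"],1),"jawhead %.2f"%h,"down",np.round(T[:3,0],4),"F",np.round(s["ft_force"],1),"gap %.1f"%s["finger_gap"],"j6 %.1f"%s["joint_pos"][5],"t",s["time"])
    print("delta",np.round(d,1),"turn",None if t is None else round(t,2), "alt",None if t is None else round(t-180*np.sign(t),2))
E
python3 -c "
from h import *
go(557.7,185,180,90.5)"
```

```text
tcp [ 223.4 -556.4  205.9] jawhead -68.13 down [-4.0e-04  1.3e-03 -1.0e+00] F [ 0.3 -0.2  1. ] gap 85.5 j6 -4.9 t 0.15
delta [  26.8 -563.4 -586.4] turn 21.37 alt -158.63
```

>>> {"api": "move_arm", "payload": {"deltas": [[[0,-20,-20],1],[[0,-65,-68],3],[[0,-110,-114],5],[[0,-155,-161],7],[[0,-200,-208],9],[[0,-245,-255],11],[[0,-290,-302],13],[[0,-335,-349],15],[[0,-380,-395],17],[[0,-425,-442],19],[[0,-465,-484],21],[[0,-490,-510],21.4]], "jaw": 1}}

```text
time: 1.65
tool_pos: [514.5, 90.8, 206.5]
tcp_rot: [-73.8, 89.9, 106.7]
ft_force: [1.6, -0.5, 0.9]
finger_gap: 85.4
```

```bash
python3 -c "
from h import *
go(557.7,185,100,90.5)"
```

```text
tcp [514.5  90.8 206.5] jawhead -89.51 down [-4.0e-04  1.4e-03 -1.0e+00] F [ 1.6 -0.5  0.9] gap 85.4 j6 93.8 t 1.65
delta [106.6 -93.7 -44. ] turn -0.01 alt 179.99
```

>>> {"api": "move_arm", "payload": {"deltas": [[[10,-25,-12],0],[[30,-55,-26],0],[[50,-80,-38],0],[[70,-93.7,-44],0],[[86,-93.7,-44],0],[[86,-93.7,-44],0]]}}

```text
time: 2.4
tool_pos: [556.2, 184.1, 118.6]
tcp_rot: [-3.6, 89.8, 176.8]
ft_force: [-0.2, 1.1, -0.0]
finger_gap: 85.4
```

```bash
python3 -c "
from h import *
p,d,P,T=shot('wrist');save('w1',p)
print('lid',rect(P,(0,0,640,480),25,38));print('handle',rect(P,(0,0,640,480),58,75))
go(557.7,185,36,90.5)"
```

```text
lid (43389, array([557.6, 186. ]), array([124.1, 154.7]), 0.8, np.float64(31.2))
handle (2931, array([558. , 186.2]), array([59.8, 15.7]), 0.84, np.float64(65.0))
tcp [557.  184.2 120.1] jawhead -89.54 down [-1.9e-03  8.0e-04 -1.0e+00] F [ 1.1 -0.3  0.4] gap 85.6 j6 102.8 t 2.45
delta [84.1 -0.8 -0.8] turn -0.04 alt 179.96
```

View pics/w1.png

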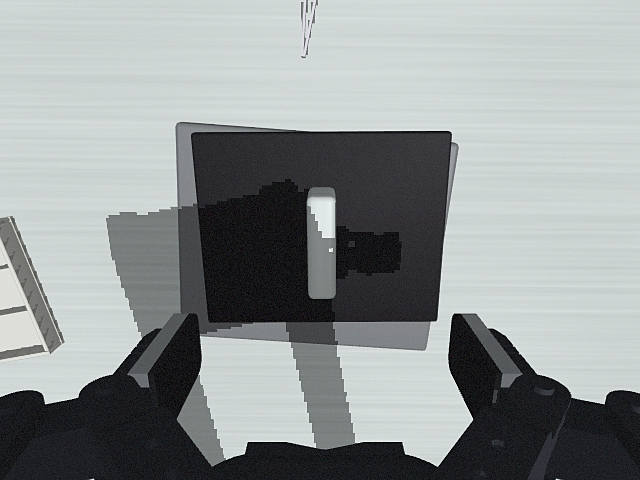

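The handle is at (321,245), centred between the fingers. I'll descend and grip.

>>> {"api": "move_arm", "payload": {"deltas": [[[15,-1,-1],-0.3],[[35,-1.3,-1],-0.3],[[55,-1.3,-1],-0.3],[[70,-1.3,-1],-0.3],[[79,-1.3,-1],-0.3],[[82,-1.3,-1],-0.3],[[82,-1.3,-1],-0.3],[[82,-1.3,-1],-0.3]]}}

```text
time: 3.45
tool_pos: [558.5, 185.7, 38.9]
tcp_rot: [-63.0, 89.9, 117.8]
ft_force: [0.1, -1.3, -0.7]
finger_gap: 85.6
```

>>> {"api": "move_arm", "payload": {"deltas": [[[0,0,0],0],[[0,0,0],0],[[0,0,0],0],[[0,0,0],0],[[0,0,0],0],[[0,0,0],0],[[0,0,0],0],[[0,0,0],0]], "jaw": -1, "squeeze": 70}}

```text
time: 4.45
tool_pos: [559.1, 185.9, 39.5]
tcp_rot: [-113.1, 89.9, 67.7]
ft_force: [-0.7, 0.4, 4.9]
finger_gap: 0.1
```

```bash
python3 -c "
from h import *
go(557.7,185,36,90.5)"
```

```text
tcp [559.1 185.9  39.5] jawhead -89.23 down [ 6.0e-04  1.4e-03 -1.0e+00] F [-0.7  0.4  4.9] gap 0.1 j6 102.6 t 4.45
delta [3.5 0.9 1.4] turn 0.27 alt -179.73
```

The gap reads 0.1 mm, so the fingers shut without the bar between them. I need to look.

```bash
python3 -c "
from h import *
p,d,P,T=shot('wrist');p2,d2,P2,T2=shot('scene');save('w2',np.hstack([cv2.resize(p,(400,300)),cv2.resize(p2[140:320,280:480],(400,300))]))
print('lid',rect(P,(0,0,640,480),25,38))
go(557.7,185,36,90.5);print(r.sense())"
```

```text
lid (67230, array([564.2, 186. ]), array([111.2, 154.2]), 0.85, np.float64(31.2))
tcp [559.  185.8  39.5] jawhead -89.23 down [ 5.0e-04  1.3e-03 -1.0e+00] F [-0.8  0.   5.6] gap 0.1 j6 102.6 t 4.55
delta [3.5 0.8 1.4] turn 0.27 alt -179.73
{'time': 4.55, 'joint_pos': array([1.33579677e+01, 1.37707285e+01, 9.62940265e+01, 7.25934469e-02,
       6.98880233e+01, 1.02565611e+02]), 'qd': array([ 0.03999059,  0.02741809,  0.09534426, -0.04016483,  0.07006726,
       -0.11668354]), 'joint_efforts': array([-9.06656287e-02, -5.47893798e+01, -4.28214920e+01, -3.65271291e-02,
       -8.18521623e-02,  5.73935049e-04]), 'tool_pos': array([559.04532728, 185.84993309,  39.4682337 ]), 'tcp_rot': array([-112.12970802,   89.91706615,   68.63771487]), 'ft_force': array([-7.72305310e-01,  2.27632560e-04,  5.59722061e+00]), 'wrist_torque': array([-0.02453291,  0.05112554,  0.04975127]), 'finger_gap': 0.06912106511036971}
```

View pics/w2.png

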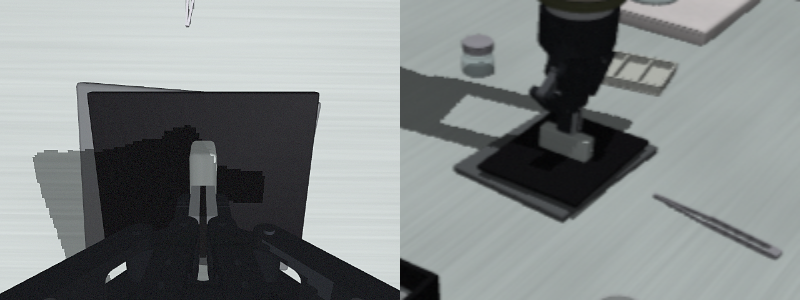

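```bash
python3 -c "
from h import *
p,d,P,T=shot('wrist');Pt=(P-T[:3,3])@T[:3,:3]
tl=T_tool(r.sense());Q=(P-tl[:3,3])@tl[:3,:3]
np.set_printoptions(precision=0,suppress=True)
for v in range(220,440,20): print(v,[tuple(np.round(Q[v,u]).astype(int)) if np.isfinite(Q[v,u,0]) else None for u in (290,305,315,325,335,345,360)])
save('w3',cv2.convertScaleAbs(cv2.resize(p[200:470,180:460],(800,600)),alpha=2.0,beta=20))"
```

```text
220 [(np.int64(8), np.int64(-15), np.int64(-30)), (np.int64(8), np.int64(-9), np.int64(-30)), (np.int64(9), np.int64(-4), np.int64(-30)), (np.int64(9), np.int64(0), np.int64(-30)), (np.int64(9), np.int64(4), np.int64(-30)), (np.int64(8), np.int64(9), np.int64(-30)), (np.int64(8), np.int64(15), np.int64(-30))]
240 [(np.int64(7), np.int64(-15), np.int64(-21)), (np.int64(-10), np.int64(-8), np.int64(-26)), (np.int64(-17), np.int64(-4), np.int64(-29)), (np.int64(-19), np.int64(0), np.int64(-29)), (np.int64(-17), np.int64(4), np.int64(-29)), (np.int64(7), np.int64(9), np.int64(-21)), (np.int64(9), np.int64(15), np.int64(-21))]
260 [(np.int64(10), np.int64(-16), np.int64(-11)), (np.int64(-24), np.int64(-7), np.int64(-23)), (np.int64(-25), np.int64(-4), np.int64(-23)), (np.int64(-26), np.int64(0), np.int64(-24)), (np.int64(-25), np.int64(4), np.int64(-23)), (np.int64(-25), np.int64(7), np.int64(-23)), (np.int64(8), np.int64(15), np.int64(-12))]
280 [(np.int64(8), np.int64(-16), np.int64(-2)), (np.int64(-26), np.int64(-7), np.int64(-16)), (np.int64(-26), np.int64(-4), np.int64(-16)), (np.int
[... 1712 characters left out ...]
, np.int64(-12)), (np.int64(-81), np.int64(8), np.int64(-13))]
400 [(np.int64(-95), np.int64(-7), np.int64(-17)), (np.int64(-94), np.int64(-4), np.int64(-17)), (np.int64(-74), np.int64(-3), np.int64(-2)), (np.int64(-62), np.int64(0), np.int64(7)), (np.int64(-74), np.int64(3), np.int64(-1)), (np.int64(-94), np.int64(4), np.int64(-17)), (np.int64(-95), np.int64(7), np.int64(-17))]
420 [(np.int64(-101), np.int64(-7), np.int64(-17)), (np.int64(-93), np.int64(-4), np.int64(-11)), (np.int64(-74), np.int64(-3), np.int64(4)), (np.int64(26), np.int64(0), np.int64(87)), (np.int64(-74), np.int64(3), np.int64(5)), (np.int64(-95), np.int64(4), np.int64(-13)), (np.int64(-101), np.int64(7), np.int64(-17))]
```

View pics/w3.png

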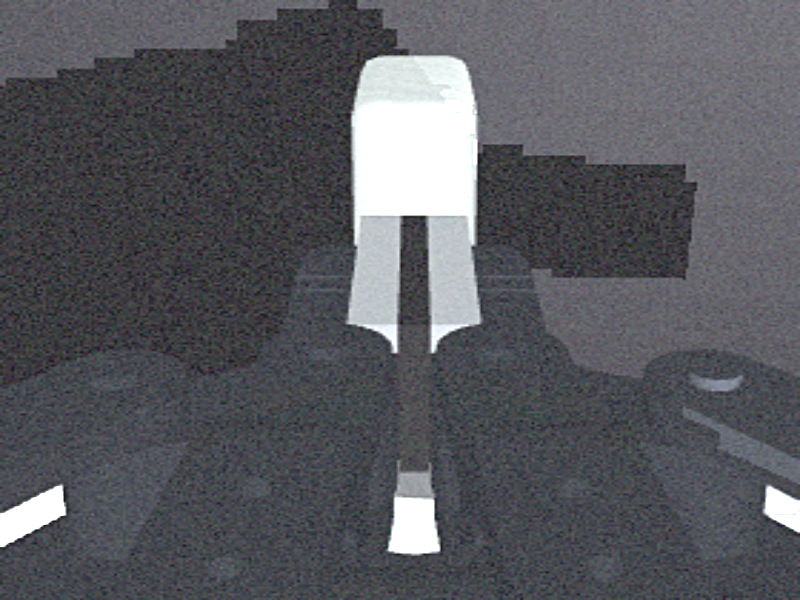

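The depth shows the shut fingers coming straight out of the bar's top plane, as if they had passed into it. I'll test carefully by opening a little, without moving the arm, and watching the force.

>>> {"api": "move_arm", "payload": {"deltas": [[[0,0,0],0],[[0,0,0],0],[[0,0,0],0],[[0,0,0],0]], "jaw": -0.3, "squeeze": 30}}

```text
time: 5.1
tool_pos: [558.8, 185.7, 39.1]
tcp_rot: [-85.1, 89.9, 95.6]
ft_force: [0.8, 0.5, 0.3]
finger_gap: 29.8
```

```bash
python3 -c "
from h import *
p,d,P,T=shot('wrist');save('w4',cv2.convertScaleAbs(p,alpha=1.7,beta=15))
print('lid',rect(P,(0,0,640,480),25,38));print('bar',rect(P,(0,0,640,300),58,67.5))
go(557.7,185,36,90.5)"
```

```text
lid (66162, array([557.9, 185.8]), array([123.8, 154. ]), 0.73, np.float64(31.2))
bar (2543, array([577.2, 186.4]), array([21.8, 30. ]), 2.58, np.float64(64.9))
tcp [558.8 185.8  39.2] jawhead -89.24 down [ 0.      0.0012 -1.    ] F [-0.6 -0.3  0.2] gap 30.1 j6 102.6 t 5.15
delta [3.2 0.7 1.1] turn 0.26 alt -179.74
```

View pics/w4.png

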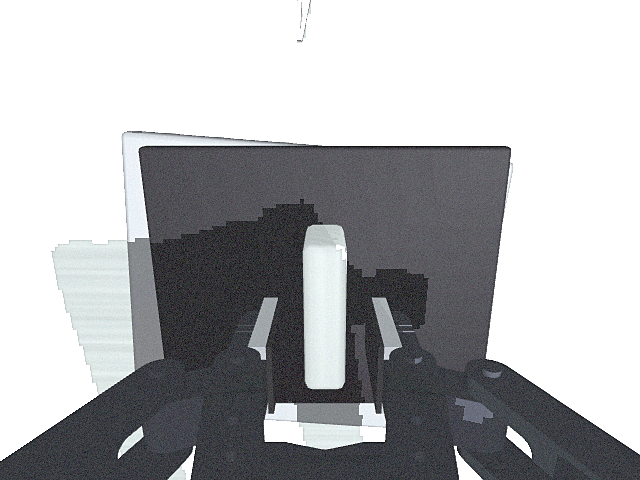

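The fingers are now 30 mm apart, on either side of the undisturbed bar. I'll measure where the pad tips are relative to the bar.

```bash
python3 -c "
from h import *
p,d,P,T=shot('wrist');tl=T_tool(r.sense());Q=(P-tl[:3,3])@tl[:3,:3]
for v in range(290,420,10): print(v,*[Q[v,u].round().astype(int).tolist() for u in (256,262,266,270,310,325,340,380,384,390)])"
```

```text
290 [8, -31, 2] [8, -28, 3] [7, -26, 2] [8, -25, 2] [-25, -5, -12] [-25, 0, -12] [-26, 6, -12] [7, 25, 2] [8, 27, 3] [8, 29, 2]
300 [8, -31, 7] [8, -28, 7] [-33, -20, -11] [-33, -19, -11] [-26, -5, -8] [-28, 0, -9] [-27, 6, -9] [-33, 19, -11] [-33, 21, -11] [10, 30, 8]
310 [8, -31, 12] [-41, -21, -11] [-41, -19, -11] [-41, -18, -11] [-26, -5, -4] [-25, 0, -4] [-26, 6, -4] [-40, 18, -11] [-42, 19, -12] [8, 30, 12]
320 [-40, -23, -7] [-47, -20, -11] [-47, -19, -11] [-48, -17, -11] [-26, -5, 0] [-26, 0, 0] [-25, 6, 1] [-48, 17, -11] [-48, 19, -11] [-48, 20, -11]
330 [-54, -21, -11] [-54, -19, -11] [-54, -18, -11] [-54, -17, -11] [-26, -6, 4] [-26, 0, 4] [-26, 6, 4] [-54, 17, -11] [-54, 18, -11] [-54, 20, -11]
340 [-60, -20, -11] [-60, -18, -11] [-60, -17, -11] [-60, -16, -11] [-25, -6, 9] [-27, 0, 8] [-25, 6, 9] [-61, 16, -12] [-60, 17, -11] [-60, 19, -11]
350 [-67, -19, -12] [-64, -18, -10] [-64, -16, -11] [-64, -15, -10] [-26, -6, 12] [-26, 0, 12] [-26, 6, 13] [-65, 15, -11] [-64, 17, -10] [-64, 18, -10]
360 [-72, -18, -12] [-64, -18, -7] [-64, -17, -7] [-63, -16, -6] [-26, -6, 17] [-
[... 195 characters left out ...]
 -5] [-76, 16, -12]
380 [-82, -16, -13] [-71, -17, -5] [-65, -17, -2] [-64, -16, -1] [-25, -6, 26] [-26, 0, 26] [-26, 6, 26] [-64, 16, -1] [-66, 16, -2] [-81, 16, -12]
390 [-92, -15, -17] [-71, -17, -2] [-65, -17, 2] [-64, -16, 3] [9, -7, 55] [8, 0, 55] [8, 7, 55] [-63, 16, 3] [-67, 16, 0] [-91, 14, -17]
400 [-94, -14, -17] [-9223372036854775808, -9223372036854775808, -9223372036854775808] [-67, -17, 4] [-63, -16, 6] [8, -7, 61] [8, 0, 61] [8, 7, 61] [-63, 16, 7] [-67, 17, 4] [-95, 13, -17]
410 [-97, -14, -16] [-97, -13, -17] [-63, -17, 10] [-64, -16, 10] [26, -8, 80] [25, 0, 80] [27, 8, 81] [-64, 16, 9] [-69, 16, 6] [-98, 13, -17]<string>:4: RuntimeWarning: invalid value encountered in cast
```

The pad tips sit at tool x ≈ -33 at a 30 mm gap, and about -28 shut. The real tips are therefore about 28 mm behind the reported TCP. The fingers had shut on top of the bar, which explains the 5 N upward force. I'll descend 33 mm more and grip.

>>> {"api": "move_arm", "payload": {"deltas": [[[5,0,0.5],0],[[12,0,0.7],0],[[19,0,0.7],0],[[25,0,0.7],0],[[30,0,0.7],0],[[32,0,0.7],0],[[32,0,0.7],0],[[32,0,0.7],0]]}}

```text
time: 6.2
tool_pos: [558.5, 185.9, 7.6]
tcp_rot: [-117.5, 89.9, 63.3]
ft_force: [0.1, 0.2, 0.1]
finger_gap: 29.9
```

>>> {"api": "move_arm", "payload": {"deltas": [[[0,0,0],0],[[0,0,0],0],[[0,0,0],0],[[0,0,0],0],[[0,0,0],0]], "jaw": -1, "squeeze": 70}}

```text
time: 6.82
tool_pos: [558.8, 185.9, 8.0]
tcp_rot: [-132.8, 89.9, 48.0]
ft_force: [-0.8, -0.5, 5.5]
finger_gap: 14.8
```

```bash
python3 -c "
from h import *
go(541,-155.3,150,92.65)"
```

```text
tcp [558.8 185.9   8. ] jawhead -89.24 down [ 0.0014  0.0015 -1.    ] F [-0.8 -0.5  5.5] gap 14.8 j6 102.6 t 6.825
delta [-142.6  340.7   22.2] turn -1.89 alt 178.11
```

>>> {"api": "move_arm", "payload": {"deltas": [[[-3,0,0],0],[[-8,0,0],0],[[-16,0,0],0],[[-28,0,0],0],[[-42,0,0],0],[[-58,0,0],0],[[-75,0,0],0],[[-90,0,0],0],[[-102,0,0],0],[[-110,0,0],0],[[-110,0,0],0]]}}

```text
time: 8.2
tool_pos: [559.1, 185.9, 118.7]
tcp_rot: [-144.4, 89.8, 36.4]
ft_force: [0.1, 0.3, -3.7]
finger_gap: 15.2
```

```bash
python3 -c "
from h import *
go(541,-155.3,118,92.65)"
```

```text
tcp [559.1 185.9 118.7] jawhead -89.23 down [ 0.0024  0.0017 -1.    ] F [ 0.1  0.3 -3.7] gap 15.2 j6 102.6 t 8.2
delta [  0.  340.9  22.6] turn -1.88 alt 178.12
```

>>> {"api": "move_arm", "payload": {"deltas": [[[0,10,0.7],0],[[0,30,2],-0.2],[[0,62,4],-0.4],[[0,100,7],-0.6],[[0,140,9],-0.8],[[0,180,12],-1],[[0,220,15],-1.2],[[0,257,17],-1.4],[[0,290,19],-1.6],[[0,317,21],-1.8],[[0,333,22],-1.9],[[0,341,22.6],-1.9]]}}

```text
time: 9.7
tool_pos: [540.5, -156.5, 117.7]
tcp_rot: [-136.3, 89.8, 46.3]
ft_force: [0.4, 0.7, -4.3]
finger_gap: 14.8
```

>>> {"api": "move_arm", "payload": {"deltas": [[[10,0,0],0],[[22,0,0],0],[[32,0,0],0],[[37,0,0],0],[[37,0,0],0],[[37,0,0],0],[[37,0,0],0]]}}

```text
time: 10.58
tool_pos: [540.9, -156.6, 81.3]
tcp_rot: [-152.3, 89.8, 30.3]
ft_force: [0.6, 0.1, -2.2]
finger_gap: 15.1
```

```bash
python3 -c "
from h import *
go(541,-155.3,90,92.65)
p,d,P,T=shot('wrist');save('w5',cv2.convertScaleAbs(p,alpha=1.7,beta=15));np.savez('w5',P=P,p=p,T=T)
h=P[...,2];print(np.histogram(h[np.isfinite(h)],bins=range(-10,160,5)))
p,d,P,T=shot('top');np.savez('t5',P=P,p=p,T=T);print('lid',rect(P,(340,200,450,310),92,106))
p,d,P,T=shot('scene');np.savez('s5',P=P,p=p,T=T)
"
```

```text
tcp [ 540.9 -156.6   81.3] jawhead -87.41 down [ 0.0028  0.0016 -1.    ] F [ 0.6  0.1 -2.2] gap 15.1 j6 65.9 t 10.575
delta [-8.7 -1.3 -0.2] turn -0.06 alt 179.94
(array([     0,   5614, 145476,    259,    757,    543,    284,      3,
          291,    228,     81,    321,    349,   1432,    557,    599,
          640,    685,    529,      6,      0,    370,  60871,  19016,
          365,    613,    710,    811,    938,   9324,   1342,    745,
         2357]), array([-10,  -5,   0,   5,  10,  15,  20,  25,  30,  35,  40,  45,  50,
        55,  60,  65,  70,  75,  80,  85,  90,  95, 100, 105, 110, 115,
       120, 125, 130, 135, 140, 145, 150, 155]))
lid (1771, array([ 539.9, -152.8]), array([124.3, 144.9]), 2.62, np.float64(102.1))
```

View pics/w5.png

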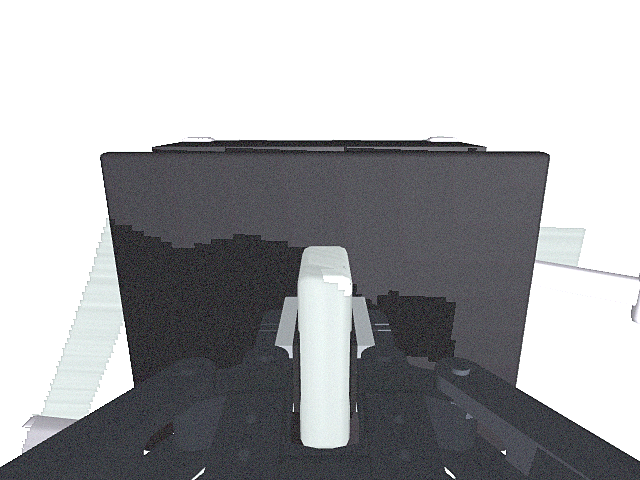

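The lid is held level in the wrist view, and the case's far rim shows at rows 137-152, u 150-485. I'll fit both from this view.

```bash
python3 -c "
from h import *
a=np.load('w5.npz');P=a['P']
Q=P.reshape(-1,3);m=np.isfinite(Q[:,0])
pl=(Q[:,2]>98)&(Q[:,2]<110)&(abs(Q[:,0]-541)<75)&(abs(Q[:,1]+155)<90);L=Q[pl]
c,_,_,_=np.linalg.lstsq(np.c_[L[:,:2]-[541,-155],np.ones(len(L))],L[:,2],rcond=None);print('plane',c)
print('lid',cv2.minAreaRect(L[:,:2].astype(np.float32)))
rm=P[125:160,120:520];k=(rm[...,2]>52)&(rm[...,2]<60);R_=rm[k];print(len(R_),'z',np.median(R_[:,2]))
print('rim rect',cv2.minAreaRect(R_[:,:2].astype(np.float32)),'y',np.percentile(R_[:,1],[0,1,99,100]),'x',np.percentile(R_[:,0],[1,50,99]))
for n in('t5','s5'):
  Q=np.load(n+'.npz')['P'].reshape(-1,3)
  L=Q[(Q[:,2]>95)&(Q[:,2]<108)&(abs(Q[:,0]-541)<75)&(abs(Q[:,1]+155)<90)];print(n,'lid',cv2.minAreaRect(L[:,:2].astype(np.float32)),np.median(L[:,2]))
go(541,-155.3,90,92.65)
"
```

```text
plane [-8.45757353e-04  7.48064031e-04  1.04559464e+02]
lid ((540.4581298828125, -156.45681762695312), (123.3541259765625, 154.18124389648438), 2.668282985687256)
1667 z 55.995799503971
rim rect ((599.6925659179688, -151.4098358154297), (1.8852087259292603, 150.07562255859375), 2.5641119480133057) y [-226.41048806 -224.69590288  -77.82809834  -76.45794355] x [595.87313792 599.72494883 603.53402644]
t5 lid ((540.0742797851562, -157.43927001953125), (124.31305694580078, 154.23797607421875), 2.6170291900634766) 102.13809578985081
s5 lid ((539.7349853515625, -156.36732482910156), (125.53011322021484, 154.98208618164062), 2.8060519695281982) 101.93161416802775
tcp [ 540.7 -156.6   81.1] jawhead -87.41 down [ 0.0024  0.0018 -1.    ] F [ 0.5  0.9 -3. ] gap 14.9 j6 65.9 t 10.725
delta [-8.9 -1.3 -0.3] turn -0.06 alt 179.94
```

>>> {"api": "move_arm", "payload": {"deltas": [[[5,-1,-0.3],0],[[12,-2.2,-0.5],0],[[19,-2.2,-0.5],0],[[24,-2.2,-0.5],0],[[27,-2.2,-0.5],0],[[27,-2.2,-0.5],0],[[27,-2.2,-0.5],0]]}}

```text
time: 11.6
tool_pos: [541.4, -154.4, 54.4]
tcp_rot: [-153.6, 89.8, 29.0]
ft_force: [-0.5, 1.3, -4.0]
finger_gap: 15.4
```

```bash
cat > m.py <<'E'
from h import *
P=shot('wrist')[2];Q=P.reshape(-1,3);zt=np.nanmedian(P[170:220,200:450,2])
L=Q[(abs(Q[:,2]-zt)<4)&(abs(Q[:,0]-541)<75)&(abs(Q[:,1]+155)<90)];print('wrist lid',cv2.minAreaRect(L[:,:2].astype(np.float32)),'ztop',zt)
rm=P[60:200,60:580].reshape(-1,3);R_=rm[(rm[:,2]>52)&(rm[:,2]<59.5)&(rm[:,0]>590)]
if len(R_)>50: print('rim',len(R_),cv2.minAreaRect(R_[:,:2].astype(np.float32)))
P=shot('top')[2];Q=P.reshape(-1,3);L=Q[(abs(Q[:,2]-zt+2)<5)&(abs(Q[:,0]-541)<75)&(abs(Q[:,1]+155)<90)];print('top lid',cv2.minAreaRect(L[:,:2].astype(np.float32)))
go(541,-155,50,92.65)
E
python3 m.py
```

```text
wrist lid ((540.376953125, -154.32058715820312), (124.40616607666016, 154.02194213867188), 2.6012656688690186) ztop 77.70870316414604
top lid ((540.7498779296875, -155.43408203125), (124.37120056152344, 154.55670166015625), 2.6335346698760986)
tcp [ 541.5 -154.4   54.4] jawhead -87.41 down [ 0.003   0.0015 -1.    ] F [-0.4  0.2 -2.8] gap 15.4 j6 66.1 t 11.7
delta [4.4 0.6 0.5] turn -0.06 alt 179.94
```

>>> {"api": "move_arm", "payload": {"deltas": [[[1.5,0,0],0],[[3,0,0],0],[[4.5,0,0],0],[[6,0,0],0],[[7.5,0,0],0],[[9,0,0],0],[[10,0,0],0],[[10.5,0,0],0],[[10.5,0,0],0]]}}

```text
time: 12.82
tool_pos: [541.5, -154.4, 43.9]
tcp_rot: [-154.5, 89.8, 28.1]
ft_force: [0.4, -0.2, -2.9]
finger_gap: 15.1
```

```bash
python3 m.py
```

```text
wrist lid ((540.7061767578125, -154.16119384765625), (123.93114471435547, 154.3353729248047), 2.632667064666748) ztop 67.26658490537113
top lid ((540.759765625, -155.42822265625), (124.22913360595703, 154.1005096435547), 2.570220708847046)
tcp [ 541.5 -154.4   44. ] jawhead -87.41 down [ 0.003   0.0015 -1.    ] F [-0.7  0.4 -1.3] gap 14.9 j6 66.1 t 12.925
delta [-6.   0.6  0.5] turn -0.06 alt 179.94
```

The plug is in the mouth with no contact force. I'll ease it down the last 3 mm or so.

>>> {"api": "move_arm", "payload": {"deltas": [[[0.6,0,0],0],[[1.2,0,0],0],[[1.8,0,0],0],[[2.3,0,0],0],[[2.8,0,0],0],[[2.8,0,0],0]]}}

```text
time: 13.68
tool_pos: [541.5, -154.4, 41.2]
tcp_rot: [-156.0, 89.8, 26.6]
ft_force: [0.2, 0.5, -4.5]
finger_gap: 15.0
```

```bash
python3 m.py
```

```text
wrist lid ((540.7630004882812, -154.3808135986328), (123.97998809814453, 153.90748596191406), 2.4799976348876953) ztop 64.51311038633288
rim 331 ((602.3861083984375, -151.33509826660156), (0.20770835876464844, 148.50177001953125), 2.574871063232422)
top lid ((540.8543090820312, -155.36093139648438), (124.26382446289062, 154.3100128173828), 2.5810742378234863)
tcp [ 541.5 -154.4   41.2] jawhead -87.41 down [ 0.0031  0.0016 -1.    ] F [ 0.6  0.8 -2.1] gap 15.1 j6 66.1 t 13.775
delta [-8.8  0.6  0.5] turn -0.06 alt 179.94
```

>>> {"api": "move_arm", "payload": {"deltas": [[[0.4,0,0],0],[[0.8,0,0],0],[[0.8,0,0],0]]}}

```text
time: 14.15
tool_pos: [541.7, -154.4, 41.0]
tcp_rot: [-159.3, 89.8, 23.3]
ft_force: [-3.2, 1.9, 5.4]
finger_gap: 15.0
```

>>> {"api": "move_arm", "payload": {"deltas": [[[0.4,0,0],0],[[0.7,0,0],0],[[0.7,0,0],0]]}}

```text
time: 14.52
tool_pos: [541.7, -154.4, 40.9]
tcp_rot: [-159.1, 89.8, 23.5]
ft_force: [-5.7, 2.0, 8.6]
finger_gap: 14.9
```

Contact is at the expected seated height. I'll release and rise.

>>> {"api": "move_arm", "payload": {"deltas": [[[0,0,0],0],[[0,0,0],0],[[0,0,0],0],[[0,0,0],0],[[0,0,0],0]], "jaw": -0.2}}

```text
time: 15.15
tool_pos: [541.7, -154.4, 40.9]
tcp_rot: [-159.3, 89.8, 23.3]
ft_force: [-0.4, 0.1, -0.1]
finger_gap: 34.2
```

>>> {"api": "move_arm", "payload": {"deltas": [[[-3,0,0],0],[[-9,0,0],0],[[-18,0,0],0],[[-30,0,0],0],[[-45,0,0],0],[[-62,0,0],0],[[-80,0,0],0],[[-95,0,0],0],[[-105,0,0],0],[[-110,0,0],0],[[-110,0,0],0]]}}

```text
time: 16.52
tool_pos: [541.3, -154.6, 150.9]
tcp_rot: [-159.6, 89.8, 23.0]
ft_force: [0.6, 0.0, 0.4]
finger_gap: 34.3
```

```bash
python3 - <<'E'
from h import *
p,d,P,T=shot('wrist');Q=P.reshape(-1,3)
L=Q[(Q[:,2]>60)&(Q[:,2]<68)&(abs(Q[:,0]-541)<75)&(abs(Q[:,1]+155)<85)]
c=np.linalg.lstsq(np.c_[L[:,:2]-[541,-155],np.ones(len(L))],L[:,2],rcond=None)[0];print('plane',c.round(4))
print('lid',cv2.minAreaRect(L[:,:2].astype(np.float32)))
p,d,P,T=shot('top');print('pad',rect(P,(474,240,510,275),40,130)); print('lid',rect(P,(350,215,460,300),56,67))
go(547,-308,160,92.65)
E
```

```text
plane [-1.00000e-04 -0.00000e+00  6.41908e+01]
lid ((540.7154541015625, -154.46499633789062), (124.1770248413086, 154.5696258544922), 2.582902193069458)
pad (307, array([ 547.4, -307.9]), array([27.9, 42.2]), 3.81, np.float64(93.5))
lid (1888, array([ 541.6, -169.2]), array([124.4, 182. ]), 2.58, np.float64(61.7))
tcp [ 540.9 -154.4  150.2] jawhead -87.41 down [ 0.0021  0.0018 -1.    ] F [-0.2 -0.3 -0.3] gap 34.1 j6 66.1 t 16.625
delta [-10.1 153.7   0.8] turn -0.06 alt 179.94
```

The lid is seated flat: zero tilt, top at 64.2 mm, centre and yaw matching the case. Next is the lever. The shut tips sit about 24.5 mm above the reported TCP (calibrated by the bar-top contact), so level means TCP z ≈ 25.5.

>>> {"api": "move_arm", "payload": {"deltas": [[[0,10,0],0],[[0,30,0],0],[[0,60,0],0],[[0,95,0],0],[[0,125,0],0],[[0,148,0],0],[[0,159,0],0],[[0,161.7,0.2],0],[[0,161.7,0.2],0]], "jaw": -1, "squeeze": 40}}

```text
time: 17.75
tool_pos: [548.1, -315.4, 149.8]
tcp_rot: [-134.7, 89.8, 48.0]
ft_force: [0.8, 0.7, -0.2]
finger_gap: -0.3
```

>>> {"api": "move_arm", "payload": {"deltas": [[[10,0,0],0],[[25,0,0],0],[[40,0,0],0],[[50,0,0],0],[[55,0,0],0],[[58,0,0],0],[[58,0,0],0]]}}

```text
time: 18.62
tool_pos: [548.4, -315.4, 92.0]
tcp_rot: [-141.4, 89.8, 41.2]
ft_force: [-0.4, 0.0, -0.6]
finger_gap: -0.2
```

```bash
python3 - <<'E'
from h import *
p,d,P,T=shot('wrist');p2,d2,P2,T2=shot('scene')
save('w6',np.hstack([cv2.resize(cv2.convertScaleAbs(p,alpha=1.5,beta=10),(400,300)),cv2.resize(p2[260:440,100:340],(400,300))]))
print('pad',rect(P2,(130,340,200,400),60,130))
go(548,-316.1,80,92.65)
E
```

```text
pad (701, array([ 544.4, -279.6]), array([ 30.3, 100.7]), 7.67, np.float64(93.4))
tcp [ 548.5 -315.5   92.4] jawhead -87.38 down [ 0.0027  0.0016 -1.    ] F [0.2 0.  0.8] gap -0.4 j6 52.7 t 18.725
delta [12.4  0.5  0.6] turn -0.03 alt 179.97
```

View pics/w6.png

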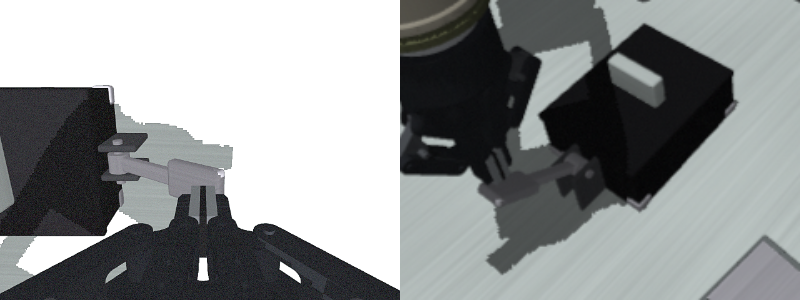

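The fingers are above the outer half of the raised pad (left panel about (203,190)), and the lid looks flush. Pressing down now.

>>> {"api": "move_arm", "payload": {"deltas": [[[5,0,0],0],[[10,0,0],0],[[15,0,0],0],[[20,0,0],0],[[25,0,0],0],[[30,0,0],0],[[35,0,0],0],[[40,0,0],0],[[45,0,0],0],[[49,0,0],0],[[52,0,0],0],[[52,0,0],0]]}}

```text
time: 20.23
tool_pos: [549.2, -316.3, 40.8]
tcp_rot: [-179.9, 89.8, 2.7]
ft_force: [0.1, -1.4, 6.4]
finger_gap: -0.2
```

>>> {"api": "move_arm", "payload": {"deltas": [[[4,0,0],0],[[8,0,0],0],[[10,0,0],0],[[11,0,0],0],[[11,0,0],0]]}}

```text
time: 20.85
tool_pos: [549.5, -317.9, 30.6]
tcp_rot: [153.3, 89.7, -24.2]
ft_force: [-1.3, -4.5, 7.1]
finger_gap: -0.0
```

```bash
cat > l.py <<'E'
from h import *
go(548,-316.1,25.5,92.65)
for n in('scene','wrist','top'):
    p,d,P,T=shot(n);save('l_'+n,p)
    y=np.array([.0453,-.999]);x=np.array([.999,.0453]);Q=P.reshape(-1,3);rel=Q[:,:2]-[544.8,-244.2 if n=='wrist' else -245.2]
    a=rel@y;b=rel@x;m=(a>25)&(a<103)&(abs(b)<11)&(Q[:,2]>25)&(Q[:,2]<66)
    print(n,[(lo,int(k.sum()),np.round(np.median(Q[k,2]),1)) for lo in range(25,105,8) for k in [m&(a>=lo)&(a<lo+8)] if k.sum()>5])
E
python3 l.py
```

```text
tcp [ 549.5 -317.9   30.6] jawhead -87.42 down [ 0.005  -0.0022 -1.    ] F [-1.3 -4.5  7.1] gap -0.0 j6 52.7 t 20.85
delta [ 5.1 -1.8  1.5] turn -0.07 alt 179.93
scene [(25, 46, np.float64(49.5)), (33, 46, np.float64(49.4)), (41, 51, np.float64(50.6)), (49, 37, np.float64(51.2)), (57, 29, np.float64(52.9)), (65, 7, np.float64(53.1)), (73, 23, np.float64(54.4)), (81, 78, np.float64(54.3)), (89, 79, np.float64(54.9)), (97, 44, np.float64(53.5))]
wrist [(25, 681, np.float64(51.9)), (33, 676, np.float64(52.5)), (41, 689, np.float64(53.0)), (49, 701, np.float64(53.5)), (57, 443, np.float64(55.1)), (65, 95, np.float64(55.8)), (73, 35, np.float64(55.9)), (81, 387, np.float64(57.1)), (89, 1091, np.float64(57.5)), (97, 527, np.float64(57.4))]
top [(25, 24, np.float64(49.2)), (33, 20, np.float64(49.4)), (41, 13, np.float64(50.4)), (49, 9, np.float64(52.8)), (57, 13, np.float64(52.3)), (65, 15, np.float64(56.3)), (73, 6, np.float64(53.1))]
```

The slope is about 0.067 rad above level, so about 5 mm remains. That agrees with the TCP estimate.

>>> {"api": "move_arm", "payload": {"deltas": [[[2,0,0],0],[[4,0,0],0],[[5,0,0],0],[[5,0,0],0],[[5,0,0],0]]}}

```text
time: 21.62
tool_pos: [549.5, -318.5, 26.1]
tcp_rot: [145.9, 89.7, -31.5]
ft_force: [-2.1, -1.5, 7.1]
finger_gap: -0.3
```

```bash
python3 l.py
```

```text
tcp [ 549.5 -318.5   26.1] jawhead -87.43 down [ 0.0051 -0.0031 -1.    ] F [-2.1 -1.5  7.1] gap -0.3 j6 52.7 t 21.625
delta [ 0.6 -2.4  1.4] turn -0.08 alt 179.92
scene [(25, 47, np.float64(47.4)), (33, 47, np.float64(47.5)), (41, 50, np.float64(47.5)), (49, 41, np.float64(47.6)), (57, 35, np.float64(50.4)), (73, 20, np.float64(52.2)), (81, 91, np.float64(49.6)), (89, 79, np.float64(49.7)), (97, 47, np.float64(48.3))]
wrist [(25, 699, np.float64(50.3)), (33, 699, np.float64(50.3)), (41, 713, np.float64(50.4)), (49, 718, np.float64(50.5)), (57, 538, np.float64(51.6)), (65, 152, np.float64(52.4)), (73, 14, np.float64(51.6)), (81, 490, np.float64(52.5)), (89, 1028, np.float64(52.1)), (97, 563, np.float64(51.9))]
top [(25, 22, np.float64(48.0)), (33, 23, np.float64(47.0)), (41, 12, np.float64(48.0)), (49, 8, np.float64(48.0)), (57, 12, np.float64(49.0)), (65, 12, np.float64(53.0)), (73, 6, np.float64(51.9)), (81, 7, np.float64(49.8))]
```

>>> {"api": "move_arm", "payload": {"deltas": [[[0.8,0,0],0],[[0.8,0,0],0],[[0.8,0,0],0],[[0.8,0,0],0]]}}

```text
time: 22.28
tool_pos: [549.5, -318.5, 25.7]
tcp_rot: [145.0, 89.7, -32.4]
ft_force: [-2.2, -0.8, 7.7]
finger_gap: -0.0
```

```bash
python3 l.py; python3 - <<'E'
from h import *
a=cv2.imread('pics/l_scene.png');b=cv2.imread('pics/l_top.png')
cv2.imwrite('pics/fin.png',np.vstack([np.hstack([cv2.resize(a[240:440,100:367],(400,300)),cv2.resize(cv2.imread('pics/l_wrist.png'),(400,300))]),np.hstack([cv2.resize(b,(400,300)),cv2.resize(a,(400,300))])]))
E
```

```text
tcp [ 549.5 -318.5   25.7] jawhead -87.43 down [ 0.0051 -0.0033 -1.    ] F [-2.2 -0.8  7.7] gap -0.0 j6 52.7 t 22.275
delta [ 0.2 -2.5  1.4] turn -0.08 alt 179.92
scene [(25, 45, np.float64(47.2)), (33, 49, np.float64(47.6)), (41, 48, np.float64(47.4)), (49, 42, np.float64(47.2)), (57, 35, np.float64(49.5)), (73, 25, np.float64(50.3)), (81, 88, np.float64(49.4)), (89, 80, np.float64(49.0)), (97, 46, np.float64(47.7))]
wrist [(25, 716, np.float64(50.0)), (33, 721, np.float64(50.1)), (41, 728, np.float64(50.1)), (49, 717, np.float64(50.1)), (57, 557, np.float64(51.2)), (65, 165, np.float64(51.8)), (73, 12, np.float64(50.9)), (81, 503, np.float64(52.1)), (89, 1011, np.float64(51.5)), (97, 571, np.float64(51.2))]
top [(25, 23, np.float64(47.7)), (33, 21, np.float64(47.8)), (41, 12, np.float64(47.0)), (49, 8, np.float64(47.4)), (57, 11, np.float64(48.4)), (65, 12, np.float64(54.3)), (73, 6, np.float64(54.9)), (81, 6, np.float64(47.2))]
```

View pics/fin.png

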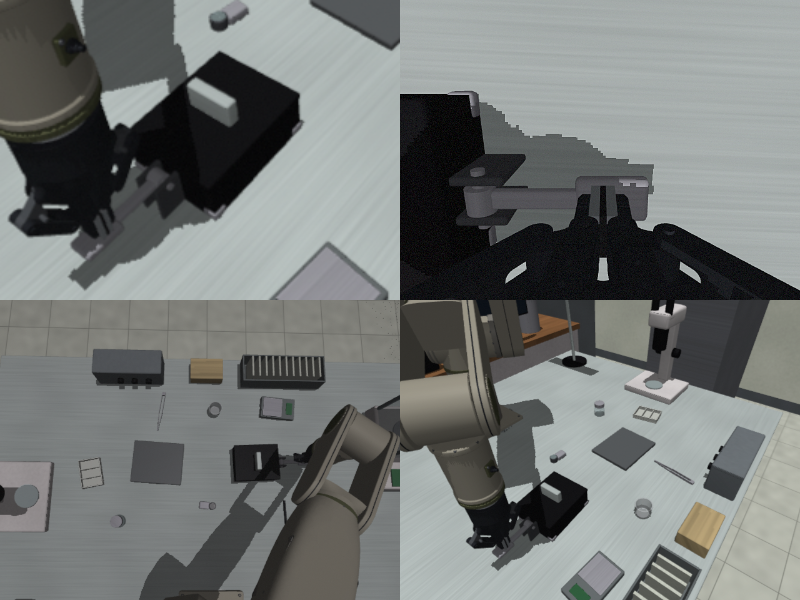

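The picture shows the lid seated, the lever arm level under the fingers (arm slope about 0.003 rad) and the other objects in place. Handing in.

```bash
python3 -c "
from h import *
r.hand_in();s=r.sense();print(s['time'],s['tool_pos'],s['ft_force'])"
```

```text
the job is handed in; nothing more can be done
the job is handed in; nothing more can be done
```

The lid is seated on the case, and I handed the job in at about 22.4 s with the fingers still holding the lever level.

- **Lid:** I lifted it by its bar handle, lowered it gently onto the case (contact under 9 N) and let go. The last check after release showed no tilt, the top at its seated height and the centre and yaw within about 1 mm and 0.1° of the case.
- **Lever:** I pressed it with the shut fingers. In the last wrist image its slope was about 0.003 rad from level, with 7.7 N at the fingers against the 8 N expected. That image read the pad about 1.5 mm above its nominal 50 mm. That camera reads about 1.2 mm high.
- **Other objects:** they looked undisturbed in the last pictures. The arm partly hid the probe in those views.

**What disagreed:** the fingertips turned out to be about 25–28 mm behind the reported TCP. Because of this, my first grasp closed on top of the handle bar with about 5 N. It did not move the lid, and I corrected for the offset before gripping and pressing.

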